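# Unload the lens-cell carousel with the pull hook

## Task

Unload the carousel magazine: take the pull hook from its stand and with it draw every lens-cell carrier that is inside, by its wire bail, up through the round port in the cover, and stand each one upright on the dark pad in the blue bin, never touching a carrier with the fingers. The magazine has five tubes, some of them empty, and only one lies under the port: swing the advance lever fully to its stop and let it spring back to bring the next tube round. When no carrier is left inside, stand the hook back in its stand; leave the bullet camera and the flux bottle where they stand.

Things in the scene. Friction and masses are not known exactly. Their poses are not given: they have to be found in the camera images.
- magazine: carousel magazine, fixed: white square case 216 mm wide, 152 mm high. Origin: under the middle, on the turntable's upright axis; at yaw 0 the port lies on its +y side. Inside, five upright tubes of 60 mm bore stand on the turntable, centres 60 mm from the axis, 72 degrees apart, rims 144 mm and floors 52 mm above the bench. The cover hides all but the tube under the port
- port (a point): middle of the round port, 66 mm wide, at the top face of the cover (152 mm above the bench). The indexed tube below it is coaxial with it within about 2 mm; a carrier's bail ends 40 mm below the port
- turntable (a joint): angle of the turntable (rad), 0 at the start, growing anticlockwise from above; each full lever stroke turns it by one tube (1.257) through a ratchet, and friction holds it in between
- advance_lever (a joint): sprung advance lever on the cover (rad): 0 at rest, 1.40 at its stop. It swings anticlockwise from above about the magazine's axis, across the robot's side of the case from front left to front right, and springs back in about a second when let go. The first 0.14 rad are lost motion, then the ratchet turns the turntable. 2 to 4 N at the knob
- lever_knob (a point): point on the centre line of the lever's upright black grip, 23 mm below its top. The grip is a round post 17 mm thick, standing from 163 to 234 mm above the bench, 95 mm from the magazine's axis; at rest its bearing from that axis is 150 degrees anticlockwise from the magazine's x axis. Its flat arm lies 5 to 12 mm above the cover
- carrier_0: lens-cell carrier: closed round tin 54 mm across, 28 mm high, 120 g, with an upright 4 mm wire bail on its lid (60 mm in all). Origin: centre of underside, z up. The bail lies in the y-z plane: top bar along y from -12 to 12 mm, centre line at z = 58 mm, legs at y = -20 and 20 mm; open from the lid (z 28) to the bar's underside (z 56). At first in a tube, any yaw; None if absent
- carrier_1: lens-cell carrier: closed round tin 54 mm across, 28 mm high, 120 g, with an upright 4 mm wire bail on its lid (60 mm in all). Origin: centre of underside, z up. The bail lies in the y-z plane: top bar along y from -12 to 12 mm, centre line at z = 58 mm, legs at y = -20 and 20 mm; open from the lid (z 28) to the bar's underside (z 56). At first in a tube, any yaw; None if absent
- carrier_2: lens-cell carrier: closed round tin 54 mm across, 28 mm high, 120 g, with an upright 4 mm wire bail on its lid (60 mm in all). Origin: centre of underside, z up. The bail lies in the y-z plane: top bar along y from -12 to 12 mm, centre line at z = 58 mm, legs at y = -20 and 20 mm; open from the lid (z 28) to the bar's underside (z 56). At first in a tube, any yaw; None if absent
- carrier_3: lens-cell carrier: closed round tin 54 mm across, 28 mm high, 120 g, with an upright 4 mm wire bail on its lid (60 mm in all). Origin: centre of underside, z up. The bail lies in the y-z plane: top bar along y from -12 to 12 mm, centre line at z = 58 mm, legs at y = -20 and 20 mm; open from the lid (z 28) to the bar's underside (z 56). At first in a tube, any yaw; None if absent
- carrier_4: lens-cell carrier: closed round tin 54 mm across, 28 mm high, 120 g, with an upright 4 mm wire bail on its lid (60 mm in all). Origin: centre of underside, z up. The bail lies in the y-z plane: top bar along y from -12 to 12 mm, centre line at z = 58 mm, legs at y = -20 and 20 mm; open from the lid (z 28) to the bar's underside (z 56). At first in a tube, any yaw; None if absent
- pull_hook: pull hook, 160 mm long, 120 g. Origin: centre line of the bottom of its bowl, on the tool's axis; z up to the handle. Bent of 5 mm wire in its x-z plane: back leg at x = -7.5 mm, joining the axis at z = 42 mm; point at x = +7.5 mm, rising to z = 14.5 mm; 10 mm free between. Hand guard 47 mm across, z 92 to 98 mm; handle 24 (x) by 20 (y) mm, z 98 to 156 mm
- hook_stand: fixed stand: steel tube on a round foot 82 mm across, 110 mm high, bore 26 mm widening to 36 mm at the mouth. Origin: centre of its underside. The hook hangs upright in it, hand guard on the rim, its origin 18 mm above the bench; any yaw will do
- blue_bin: loose open blue bin, 144 mm (x) by 200 mm (y) outside, 64 mm high, with walls 2 to 3 mm thick; a dark foam pad covers its floor, the pad's top 22 mm above the underside; about 0.5 kg. Origin: centre of its underside, z up
- bullet_camera: bystander: white bullet camera on a round foot, 210 mm high, to be left alone. Origin: under its middle
- flux_bottle: bystander: white dispensing bottle with a red needle cap, 44 mm thick, 140 mm high, to be left alone
Mind the look-alikes: they are no part of the job. What is shaped like the carrier_0 but turquoise is not meant.

How it is judged:
On the way, in this order (a step that is already met when the one before it is completed fails the run):
1. the advance lever has been swung to its stop (value of joint advance_lever above 1.33 rad), for 0.05 s.
2. the advance lever has been let go and has sprung back (value of joint advance_lever below 0.1 rad), for 0.2 s.
At the end, for the whole second after the job is handed in: every carrier that was in the magazine stands upright (within 0.2 rad) on the dark pad in the blue bin, at rest; the pull hook hangs upright (within 0.25 rad) in its stand, hand guard on the rim; the advance lever is back at rest (under 0.1 rad) (x of carrier_0 in the frame of blue_bin between -0.066 and 0.066 m and y of carrier_0 in the frame of blue_bin between -0.093 and 0.093 m and z of carrier_0 in the frame of blue_bin between 0.013 and 0.03 m and angle between each of carrier_0, carrier_1, carrier_2, carrier_3, carrier_4's own z axis and vertical below 0.2 rad and linear speed of each of carrier_0, carrier_1, carrier_2, carrier_3, carrier_4, pull_hook below 0.05 m/s and x of carrier_1 in the frame of blue_bin between -0.066 and 0.066 m and y of carrier_1 in the frame of blue_bin between -0.093 and 0.093 m and z of carrier_1 in the frame of blue_bin between 0.013 and 0.03 m and x of carrier_2 in the frame of blue_bin between -0.066 and 0.066 m and y of carrier_2 in the frame of blue_bin between -0.093 and 0.093 m and z of carrier_2 in the frame of blue_bin between 0.013 and 0.03 m and x of carrier_3 in the frame of blue_bin between -0.066 and 0.066 m and y of carrier_3 in the frame of blue_bin between -0.093 and 0.093 m and z of carrier_3 in the frame of blue_bin between 0.013 and 0.03 m and x of carrier_4 in the frame of blue_bin between -0.066 and 0.066 m and y of carrier_4 in the frame of blue_bin between -0.093 and 0.093 m and z of carrier_4 in the frame of blue_bin between 0.013 and 0.03 m and horizontal distance between pull_hook and hook_stand below 0.015 m and z of pull_hook in the frame of hook_stand between 0.01 and 0.028 m and angle between pull_hook's own z axis and vertical below 0.25 rad and value of joint advance_lever below 0.1 rad); the robot touches nothing.
It fails at once if the fingers touch a carrier (contact force between the fingers and carrier_0 above 1 N or contact force between the fingers and carrier_1 above 1 N or contact force between the fingers and carrier_2 above 1 N or contact force between the fingers and carrier_3 above 1 N or contact force between the fingers and carrier_4 above 1 N).
It fails at once if a bystander is moved by more than 3 cm (distance of any of bullet_camera, flux_bottle from where it was at the start of the episode above 0.03 m).
Of carrier_0, carrier_1, carrier_2, carrier_3, carrier_4 only 2 to 4 are there at a start; the rules pass over those that are not, and their reading is None.
At some moment in a run one of blue_bin may be knocked a few centimetres aside while the robot is not near it.
It also fails if it takes over 210 s, if anything falls off the work surface, if the arm or the gripper's body presses on something with over 40 N, if the wrist force passes 120 N, or if a joint passes its speed limit or range.

## Robot

A 6-joint arm with a two-finger parallel gripper is mounted at the origin on a cart in front of the work surface, level with it; the furniture and walls round the work are solid. World frame = base frame: x ahead of the robot, y to its left, z up, the work surface at z = 0. Lengths are in m, angles in rad, forces in N, time in s.
With the tool pointing down it reaches from about 0.325 to 0.775 m from the base axis. Payload 5.5 kg.
Tool frame: the origin (TCP) lies between the finger pads; the fingertips stand 8 mm ahead of it and the grasp point (between the pads) lies 11 mm behind it (tcp_to_tips is the distance from the TCP to the fingertips, in m); z points along the fingers, y is the direction in which the jaws open and shut (so a half turn about z gives the same grasp; the last joint's range is limited). The gripper opens to 88 mm and grips with 3 to 60 N. Pads are 20 mm wide; open, the fingers measure 115 mm over their backs; the gripper's body (75 mm by 178 mm) begins 61 mm behind the grasp point.
Start: joints at [1.078, 0.091, 1.231, -0, 1.82, -0.057], TCP at [0.253, 0.544, 0.231] pointing down, gripper open.
Joint ranges: [-2.87, 2.87], [-0.86, 2.18], [0.17, 2.46], [-1.51, 4.65], [0.06, 2.69], [-2.65, 2.65]. Speed limits (rad/s): [2.57, 2.57, 3.01, 3.14, 3.14, 3.14].

## Interface

Orientations are given as a unit quaternion [w, x, y, z].
In Python, from bench import * gives the robot as it stands. Calls block until the motion is done:
- move_to(position, orientation): joint-space move of the TCP to a pose.
- move_l(position, speed=0.15, orientation=None): straight line of the TCP; orientation=None keeps the orientation; speed is the mean speed in m/s.
- movej(angles): joint-space move.
- gripper_open() and close(): open the fingers fully, or close them until they stop; the grip force is fixed at half the most.
- hold(seconds).
- inverse_kinematics(position, orientation): joint angles nearest the present ones, or None.
- state(): the state.
- get_image(name): name is "scene" or "top"; returns a dict with "frame" (400x640x3 uint8, blue, green, red), "depth" (400x640 float32, m along the optical axis (not along the pixel's ray), 0 where there is no reading), "camera_matrix" (3x3 intrinsics, pixels), "view" (4x4, takes a point from world to camera coordinates). Camera axes: x right, y up, looking along -z (the intrinsics and any distortion apply to the point x, -y, -z); pixel columns grow to the right and rows downward; lengths in m; the calibration is good to about 2 mm. A picture is of the moment at which its call begins.
A pose or a line that the arm cannot do raises IKError and nothing moves.
- job_done(): hands the job in, once; it reports no verdict.
The state is a dict: "time": time; "joint_pos": joint angles; "dq": joint speeds; "joint_torque": joint torques, N m; "ee_pos": TCP position; "ee_rot": TCP orientation; "ft_force": force on the tool from outside, world axes, zero at the start; "moment": the same for the moment, N m; "finger_gap": finger opening in m.
Only numpy, scipy, OpenCV 4.12 (cv2) and the standard library are available. Lean on these libraries where they do the work, as an engineer would, in place of code of your own. Each camera call takes 0.05 s, during which the arm holds its last target.

## Working session

There is one attempt and no reset: what is moved stays moved. The work goes in short steps, each a Python script; the robot and the scene stay as the last script left them, time stands still between calls to the robot, and variables do not carry over. Pictures are saved under pics/ and viewed, and the job is handed in when it is done.

```bash
ls; mkdir -p pics; python3 - <<'E'
from bench import *
import cv2
s=state();print(s)
for n in("scene","top"):
    g=get_image(n);cv2.imwrite(f"pics/{n}0.png",g["frame"]);print(n,g["camera_matrix"],g["view"])
    print((g["depth"]>0).mean())
E
```

```text
pics
{'time': 0.0, 'joint_pos': array([ 1.07826468e+00,  9.18482499e-02,  1.23187699e+00, -4.92885346e-06,
        1.81980320e+00, -5.67200699e-02]), 'dq': array([ 1.42289822e-03, -6.66794046e-05, -2.12416585e-04, -8.36734105e-04,
       -2.19250089e-04, -6.08507827e-04]), 'joint_torque': array([-5.96625996e-04, -4.46444249e+01, -4.06446683e+01,  6.97868457e-02,
        2.93448055e-02, -1.22803367e-04]), 'ee_pos': array([0.25316753, 0.54365999, 0.22951825]), 'ee_rot': array([-2.60180868e-04,  2.16185899e-01,  9.76351740e-01, -9.32272560e-04]), 'ft_force': array([ 0.44571498, -0.04060176,  0.09091333]), 'moment': array([0.00300773, 0.05872938, 0.00904356]), 'finger_gap': 0.08753582799572641}
scene [[429.34006457   0.         319.64718408]
 [  0.         429.34006457 197.75864794]
 [  0.           0.           1.        ]] [[ 0.69174908 -0.72200208 -0.01400699 -0.40200239]
 [ 0.49086312  0.45589173  0.74243931 -0.36009381]
 [-0.52965706 -0.52045723  0.66976688 -1.15974825]
 [ 0.          0.          0.          1.        ]]
0.99594921875
top [[512.94569918   0.         311.76585042]
 [  0.         512.94569918 198.61037673]
 [  0.           0.           1.        ]] [[ 0.02568886 -0.99965973  0.00452781 -0.0768511 ]
 [ 0.99629639  0.02597369  0.08196875 -0.53440405]
 [-0.08205846  0.00240536  0.99662462 -1.75120204]
 [ 0.          0.          0.          1.        ]]
0.99590234375
```

View pics/scene0.png

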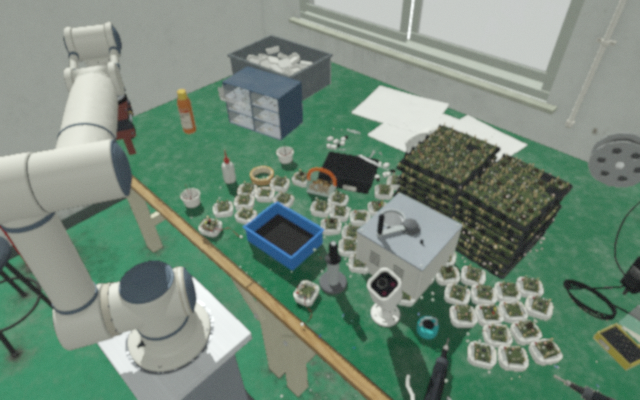

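View pics/top0.png

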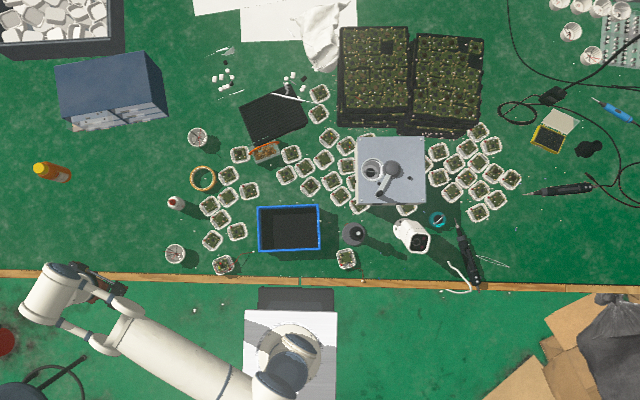

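```bash
cat > h.py <<'E'
import numpy as np, cv2
from bench import *
def ray(g,u,v):
    K=g["camera_matrix"];V=g["view"];R=V[:3,:3];t=V[:3,3]
    d=np.array([(u-K[0,2])/K[0,0],-(v-K[1,2])/K[1,1],-1.0])
    return -R.T@t, R.T@d
def onz(g,u,v,z):
    o,d=ray(g,u,v);return o+d*(z-o[2])/d[2]
def pt(g,u,v):
    o,d=ray(g,u,v);return o+d*float(g["depth"][int(v),int(u)])
def proj(g,p):
    V=g["view"];c=V[:3,:3]@np.array(p)+V[:3,3];K=g["camera_matrix"]
    return np.array([K[0,2]+K[0,0]*c[0]/-c[2],K[1,2]-K[1,1]*c[1]/-c[2]])
def cloud(g):
    K=g["camera_matrix"];V=g["view"];R=V[:3,:3];t=V[:3,3]
    v,u=np.mgrid[0:400,0:640];D=g["depth"]
    c=np.stack([(u-K[0,2])/K[0,0]*D,-(v-K[1,2])/K[1,1]*D,-D],-1)
    P=(c-t)@R; P[D==0]=np.nan
    return P
def crop(g,x0,y0,x1,y1,s,name):
    cv2.imwrite("pics/"+name,cv2.resize(g["frame"][y0:y1,x0:x1],None,fx=s,fy=s,interpolation=cv2.INTER_CUBIC))
E
python3 - <<'E'
from h import *
g=get_image("top");crop(g,330,125,470,265,4,"t1.png");P=cloud(g)
np.set_printoptions(precision=3,suppress=True)
for q in [(360,140),(421,140),(421,200),(372,170),(366,170),(392,168),(383,190),(353,233),(410,235),(437,219),(288,228),(176,203)]: print(q,P[q[1],q[0]])
m=(P[...,2]>.143)&(P[...,2]<.160)&(abs(P[...,1]+.1)<.3)&(P[...,0]<.8)
c=max(cv2.findContours(m.astype(np.uint8),0,2)[0],key=cv2.contourArea)
pp=np.array([onz(g,*q[0],.152)[:2] for q in c],np.float32);print(cv2.minAreaRect(pp*1000))
f=g["frame"].astype(int)
b=((f[...,0]-f[...,2])>60)&((f[...,0]-f[...,1])>30)
mm=(b&(P[...,2]>.05)&(P[...,2]<.075)).astype(np.uint8)
c=max(cv2.findContours(mm,0,2)[0],key=cv2.contourArea)
pp=np.array([onz(g,*q[0],.064)[:2] for q in c],np.float32);print("bin",cv2.minAreaRect(pp*1000))
g=get_image("scene");crop(g,230,180,470,340,3,"s1.png")
E
```

```text
(360, 140) [ 0.72  -0.214  0.151]
(421, 140) [ 0.725 -0.411  0.152]
(421, 200) [ 0.53  -0.413  0.153]
(372, 170) [ 0.633 -0.263  0.08 ]
(366, 170) [ 0.629 -0.24   0.106]
(392, 168) [ 0.628 -0.315  0.172]
(383, 190) [ 0.559 -0.291  0.149]
(353, 233) [ 0.419 -0.197  0.145]
(410, 235) [ 0.416 -0.367  0.21 ]
(437, 219) [ 0.476 -0.494  0.035]
(288, 228) [0.433 0.016 0.026]
(176, 203) [0.505 0.391 0.074]
((626.5056762695312, -303.6055603027344), (217.45022583007812, 194.95608520507812), 1.5255632400512695)
bin ((433.38287353515625, 14.642494201660156), (154.51853942871094, 209.5997772216797), 3.9868297576904297)
```

```bash
sleep 0
```

```text
(no output)
```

View pics/t1.png

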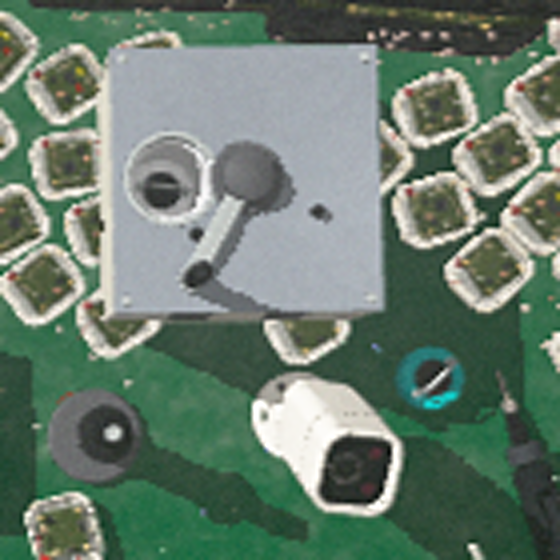

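View pics/s1.png

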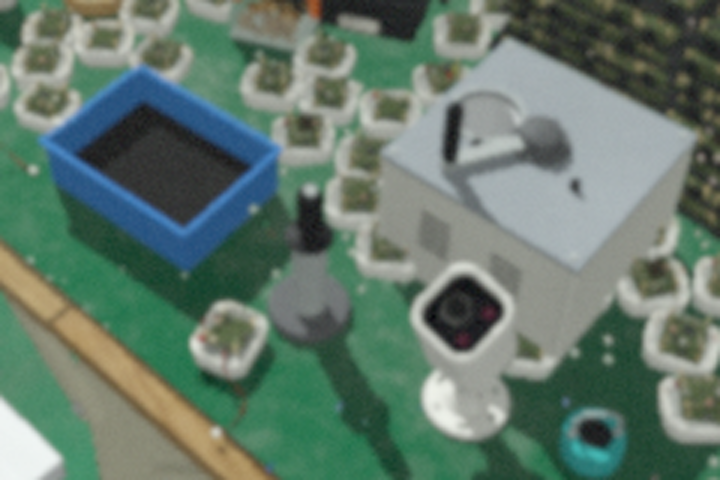

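```bash
python3 - <<'E'
from h import *
np.set_printoptions(precision=4,suppress=True)
g=get_image("top");P=cloud(g);f=g["frame"].astype(int)
Z=P[...,2]
m=(Z>.143)&(Z<.160)&(abs(P[...,1]+.3)<.16)&(abs(P[...,0]-.63)<.16)
c=max(cv2.findContours(m.astype(np.uint8),0,2)[0],key=cv2.contourArea)
pp=np.array([onz(g,*q[0],.152)[:2] for q in c],np.float32);r=cv2.minAreaRect(pp*1000);print("case",r)
# port: pixels deeper than .143 within case
h=((Z<.143)&(abs(P[...,1]+.25)<.06)&(abs(P[...,0]-.63)<.06)).astype(np.uint8)
c=max(cv2.findContours(h,0,2)[0],key=cv2.contourArea)
pp=np.array([onz(g,*q[0],.152)[:2] for q in c],np.float32);print("port",cv2.minEnclosingCircle(pp*1000),cv2.fitEllipse(pp*1000))
# lever post, stand
for nm,a,b,lo,hi,zz in [("knob",.555,-.275,.2,.25,.234),("hub",.625,-.31,.166,.18,.172),("handle",.42,-.195,.16,.19,.174),("foot",.42,-.195,.003,.03,.01),("standtube",.42,-.195,.06,.1,.09)]:
    k=(Z>lo)&(Z<hi)&(np.hypot(P[...,0]-a,P[...,1]-b)<.06)
    if k.sum():
        q=P[k];print(nm,k.sum(),np.median(q,0),q.min(0),q.max(0))
# inside the port
u0,v0=proj(g,[.63,-.25,.1]);print(u0,v0)
for v in range(int(v0)-11,int(v0)+12): print(v,' '.join('%3d'%(1000*Z[v,u]) for u in range(int(u0)-12,int(u0)+13)))
for v in range(int(v0)-11,int(v0)+12): print(v,' '.join('%3d'%(f[v,u].mean()) for u in range(int(u0)-12,int(u0)+13)))
E
```

```text
case ((628.3494873046875, -314.8851013183594), (214.3643341064453, 217.60545349121094), 1.5255799293518066)
port ((625.2019653320312, -254.28271484375), 32.219234466552734) ((624.8954467773438, -253.59242248535156), (57.78874206542969, 60.26207733154297), 122.94285583496094)
knob 29 [ 0.5424 -0.2682  0.2313] [ 0.5355 -0.2766  0.2081] [ 0.5514 -0.2625  0.24  ]
hub 151 [ 0.6253 -0.3121  0.1719] [ 0.5701 -0.3353  0.1661] [ 0.648  -0.2817  0.1794]
handle 44 [ 0.4192 -0.2078  0.1722] [ 0.4097 -0.2206  0.1644] [ 0.4286 -0.1977  0.1807]
foot 394 [ 0.4148 -0.1933  0.0086] [ 0.3622 -0.2547  0.003 ] [ 0.4767 -0.1366  0.0285]
368.8758096332667 170.020526130941
159  88 128 151 146 150 152 152 153 153 146 155 154 148 145 152 143 146 152 149 152 156 149 157 153 148Traceback (most recent call last):
  File "<stdin>", line 19, in <module>
  File "<stdin>", line 19, in <genexpr>
ValueError: cannot convert float NaN to integer
```

```bash
python3 - <<'E'
from h import *
np.set_printoptions(precision=4,suppress=True)
g=get_image("top");P=cloud(g);f=g["frame"]
Z=np.nan_to_num(P[...,2])
for v in range(160,183): print(v,' '.join('%3d'%(1000*Z[v,u]) for u in range(358,384)))
crop(g,355,155,390,190,16,"port.png"); crop(g,325,205,385,260,12,"stand.png")
s=cv2.cvtColor(f,cv2.COLOR_BGR2HSV)
k=np.array([[s[v,u] for u in range(340,368,3)] for v in (225,234,240)]);print(k)
for p in [(353.7,234.2)]: print(onz(g,*p,.005))
s=get_image("scene");crop(s,360,190,470,270,7,"port_s.png");crop(s,305,230,365,300,10,"stand_s.png")
print(proj(s,[.626,-.254,.11]),proj(s,[.419,-.2085,.174]),proj(g,[.419,-.2085,.174]))
E
```

```text
160 161 151 146 152 143 154 153 149 152 155 148 142 150 147 136 146 140 150 145 151 161 148 161 154 154   0
161 152 156 151 154 151 146 147 153 152 144 143 145 130 132 130 139 142 143 139 138 148 152 150 155 151 152
162 152 150 148 151 156 156 155 152 139 144 124 109 111 105 119 117 116 126 133 145 147 141 149 147 156 155
163 142 151 154 151 156 156 146 147 128 100  96  88  89  86  91 101 103 116 116 129 137 144 152 150 154 156
164 146 153 148 149 153 155 148 101  94  74  63  61  64  67  79  81  87  91 104 116 121 138 142 150 160 155
165 148 156 160 154 151 143 108   0  51  80  65  83  77  78  76  56  76  87  93 104 115 124 139 144 155 151
166 154 147 151 152 151 147  55  81  76  79  72  77  78  79  80  81  77  68  73  93 106 122 131 147 154 157
167 162 153 152 153 159 146  82  82  82  80  83  79  79  80  79  78  80  83  66  88  91 113 128 141 152 154
168 148 146 149 157 152  81  73  71  79  83  77  81  80  80  71  78  76  79  79  68  91 105 125 141 157 151
169 146 143 153 144 151  77  80  80  76  85  77  81  83  82  85  80  81  73  80  64  86 100 118 141 153 161
170 147 152 156 151 
[... 1255 characters left out ...]
 148 160 150 160 159
182 150 148 149 153 158 148 153 156 157 150 149 155 146 149 151 152 151 148 148 153 168 161 148 150 169 158
[[[ 69 103 119]
  [ 70 105 119]
  [ 69  15 118]
  [  0   0 109]
  [120   2 113]
  [ 60   2 114]
  [120   4 117]
  [ 75  36  85]
  [ 73 127 114]
  [ 70 107 119]]

 [[ 72 114 116]
  [102  11 113]
  [100   7 113]
  [110   9  88]
  [ 47  30  60]
  [ 90   9  56]
  [ 72   6 221]
  [ 15  21  48]
  [ 48  17  76]
  [ 69 100  79]]

 [[ 71 106 118]
  [ 72  89  86]
  [ 90   7 108]
  [ 90   5 111]
  [105   9 114]
  [ 70  10  73]
  [ 79  33  61]
  [ 60   4  71]
  [ 71  88  81]
  [ 69 100  74]]]
[ 0.4175 -0.2118  0.005 ]
[390.7495 226.7973] [332.9885 242.411 ] [357.2913 232.9967]
```

View pics/port.png

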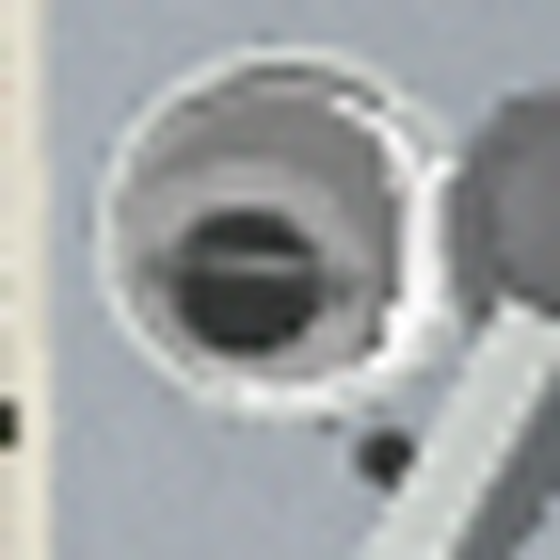

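View pics/stand.png

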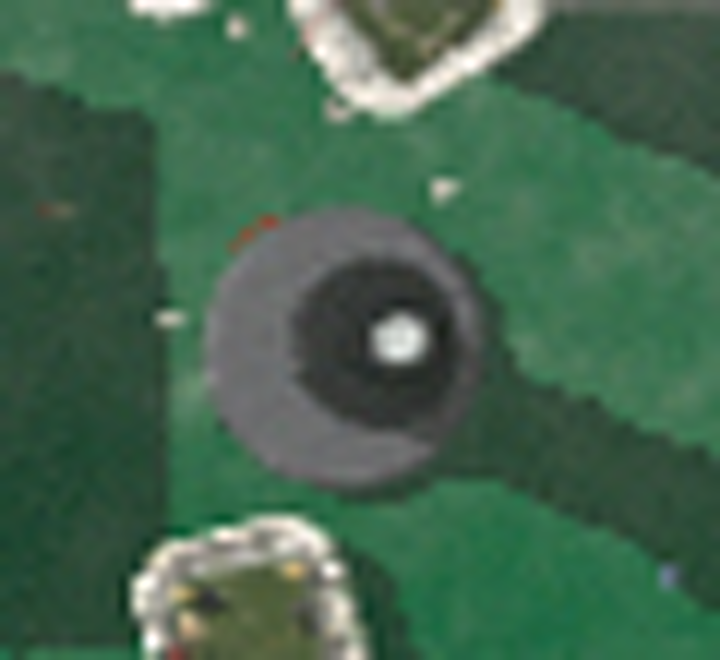

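View pics/stand_s.png

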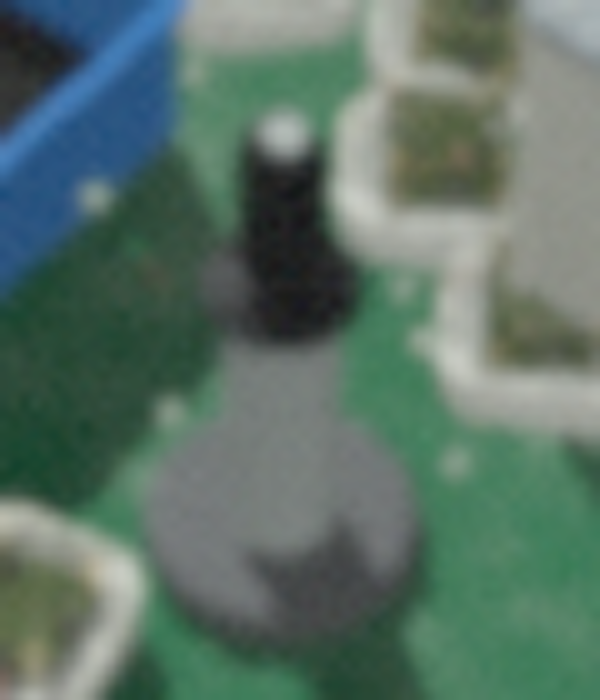

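View pics/port_s.png

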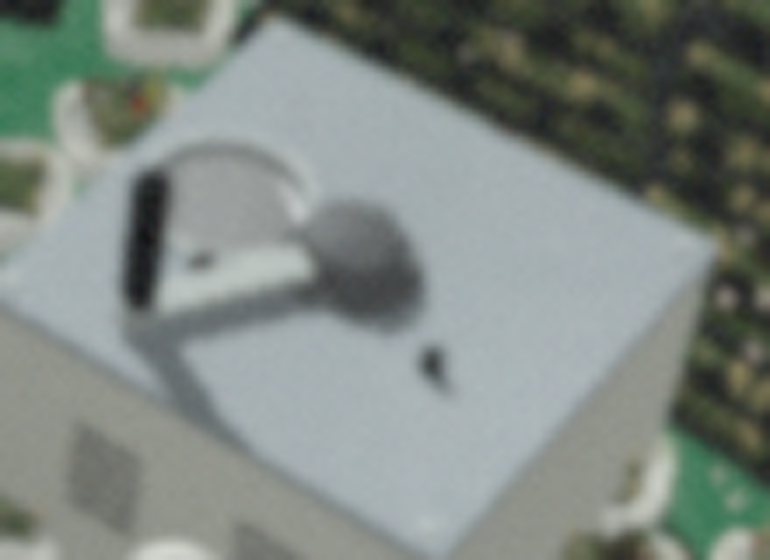

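```bash
cat >> h.py <<'E'
def down(th):
    p=(np.pi/2+th)/2; return np.array([0,np.cos(p),np.sin(p),0])
def st(tag=""):
    s=state();print(tag,"t%.1f"%s["time"],np.round(s["ee_pos"],4),"gap%.4f"%s["finger_gap"],"F",np.round(s["ft_force"],1),"M",np.round(s["moment"],2),"j6 %.2f"%s["joint_pos"][5]);return s
def bail(g,port=(.626,-.254)):
    P=cloud(g);Z=np.nan_to_num(P[...,2])
    d=np.hypot(P[...,0]-port[0],P[...,1]-port[1])
    k=(Z>.098)&(Z<.124)&(d<.0245)
    lid=((Z>.07)&(Z<.09)&(d<.03)).sum()
    n,l,s,_=cv2.connectedComponentsWithStats(k.astype(np.uint8),connectivity=8)
    print("lid px",lid,"bail px",k.sum())
    if n<2: return None
    i=1+np.argmax(s[1:,4]); v,u=np.nonzero(l==i)
    q=np.array([onz(g,a,b,.110)[:2] for a,b in zip(u,v)],np.float32)
    vx,vy,x,y=cv2.fitLine(q,cv2.DIST_L2,0,.01,.01).ravel()
    t=(q-[x,y])@[vx,vy]; m=(t.max()+t.min())/2
    return np.array([x+vx*m,y+vy*m]),np.arctan2(vy,vx),t.max()-t.min(),len(u)
E
python3 - <<'E'
from h import *
np.set_printoptions(precision=4,suppress=True)
g=get_image("top");f=g["frame"]
print(bail(g))
P=cloud(g);k=(f.min(2)>170)
k[:226]=0;k[242:]=0;k[:,:350]=0;k[:,364:]=0
v,u=np.nonzero(k);w=(f.min(2)[k]).astype(float);c=(np.average(u,weights=w),np.average(v,weights=w));print(c,len(u),onz(g,*c,.174))
s=get_image("scene");fs=s["frame"];k=(fs.min(2)>140);k[:238]=0;k[250:]=0;k[:,:328]=0;k[:,338:]=0
v,u=np.nonzero(k);c2=(u.mean(),v.mean());print(c2,len(u),onz(s,*c2,.174))
for th in (0,np.pi/2,np.pi,-np.pi/2): 
    for p in ([.419,-.209,.128],[.626,-.254,.35],[.626,-.254,.19],[.43,.015,.25]):
        q=inverse_kinematics(p,down(th)); print(round(th,2),p,None if q is None else np.round(q,2))
E
```

```text
lid px 159 bail px 18
(array([ 0.6254, -0.2528], dtype=float32), np.float32(1.4796348), np.float32(0.03971999), 18)
(np.float64(357.8951858622791), np.float64(232.88726386349788)) 8 [ 0.4194 -0.2104  0.174 ]
(np.float64(333.0), np.float64(243.0)) 9 [ 0.4175 -0.21    0.174 ]
0 [0.419, -0.209, 0.128] [-0.54 -0.27  1.75 -0.    1.66 -0.54]
0 [0.626, -0.254, 0.35] [-0.44  0.39  0.67 -0.    2.08 -0.44]
0 [0.626, -0.254, 0.19] [-0.44  0.29  1.07 -0.    1.77 -0.44]
0 [0.43, 0.015, 0.25] [-0.04 -0.36  1.61 -0.    1.89 -0.04]
1.57 [0.419, -0.209, 0.128] [-0.54 -0.27  1.75 -0.    1.66 -2.11]
1.57 [0.626, -0.254, 0.35] [-0.44  0.39  0.67 -0.    2.08 -2.01]
1.57 [0.626, -0.254, 0.19] [-0.44  0.29  1.07 -0.    1.77 -2.01]
1.57 [0.43, 0.015, 0.25] [-0.04 -0.36  1.61 -0.    1.89 -1.62]
3.14 [0.419, -0.209, 0.128] [-0.54 -0.27  1.75 -0.    1.66  2.61]
3.14 [0.626, -0.254, 0.35] None
3.14 [0.626, -0.254, 0.19] None
3.14 [0.43, 0.015, 0.25] None
-1.57 [0.419, -0.209, 0.128] [-0.54 -0.27  1.75 -0.    1.66  1.04]
-1.57 [0.626, -0.254, 0.35] [-0.44  0.39  0.67 -0.    2.08  1.13]
-1.57 [0.626, -0.254, 0.19] [-0.44  0.29  1.07 -0.    1.77  1.13]
-1.57 [0.43, 0.015, 0.25] [-0.04 -0.36  1.61 -0.    1.89  1.53]
```

```bash
python3 - <<'E'
from h import *
X,Y=.4187,-.2102
move_to([X,Y,.27],down(0)); st()
move_l([X,Y,.128],speed=.12); st()
close(); st("closed")
move_l([X,Y,.30],speed=.12); st("up")
for n in("scene","top"):
    g=get_image(n);cv2.imwrite(f"pics/{n}1.png",g["frame"])
    u,v=proj(g,[X,Y,.22]).astype(int);print(u,v)
    crop(g,u-40,v-30,u+40,v+40,8,f"hook_{n}.png")
E
```

```text
t3.2 [ 0.419  -0.2097  0.27  ] gap0.0879 F [ 0.4 -0.1 -0.6] M [-0.08  0.08  0.01] j6 -0.54
 t4.5 [ 0.4191 -0.2104  0.129 ] gap0.0883 F [-0.4  0.4  0.2] M [-0.1   0.06 -0.07] j6 -0.54
closed t5.6 [ 0.4188 -0.2101  0.128 ] gap0.0200 F [ 0.8 -0.4  0.4] M [-0.04 -0.02 -0.04] j6 -0.54
up t7.1 [ 0.4185 -0.2101  0.2991] gap0.0200 F [-0.3 -0.4 -0.8] M [-0.06  0.1  -0.  ] j6 -0.54
333 230
359 232
```

```bash
sleep 0
```

```text
(no output)
```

View pics/hook_scene.png

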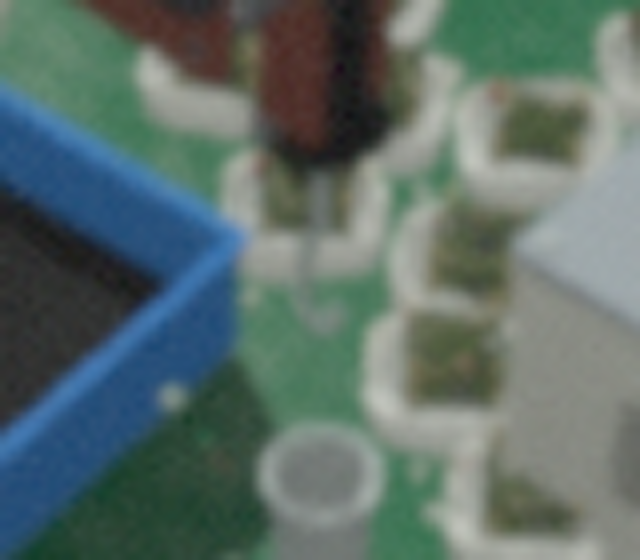

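View pics/hook_top.png

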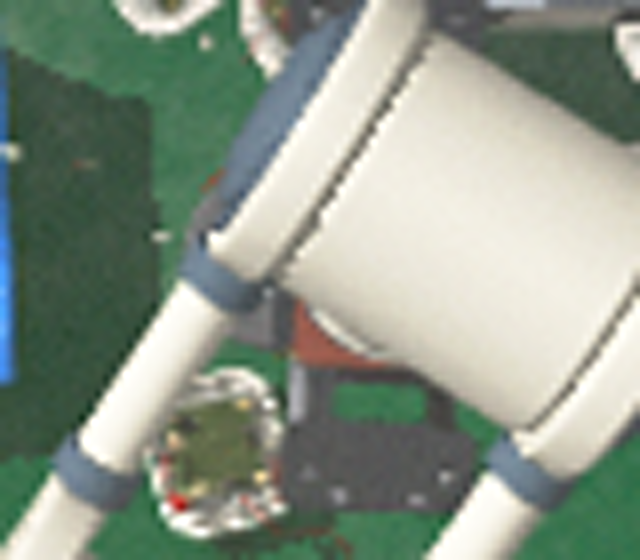

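```bash
cat >> h.py <<'E'
def hx(th): return np.array([np.sin(th),-np.cos(th)])
DZ=.110
def mz(xy,zorg,th=None,speed=.15):
    move_l([xy[0],xy[1],zorg+DZ],speed=speed,orientation=None if th is None else down(th))
E
python3 - <<'E'
from h import *
g=get_image("scene"); print(proj(g,[.4187,-.2102,.189]),proj(g,[.4187,-.2177,.2]))
b=np.array([.6254,-.2528]);th=1.48-np.pi
print([None if (q:=inverse_kinematics([b[0],b[1],z],down(th))) is None else np.round(q,2) for z in (.36,.198,.38)])
mz((.4187,-.2102),.25)
move_to([*(b-.0155*hx(th)),.25+DZ],down(th)); st()
n=b-.0155*hx(th)
s=get_image("scene");u,v=proj(s,[*n,.25]).astype(int);print(u,v);crop(s,u-40,v-40,u+40,v+40,8,"hs2.png")
E
```

```text
[333.42111814 239.01501799] [335.54935913 237.62789269]
[array([-0.43,  0.4 ,  0.64, -0.  ,  2.1 ,  1.23]), array([-0.43,  0.29,  1.06, -0.  ,  1.79,  1.23]), array([-0.43,  0.42,  0.57, -0.  ,  2.15,  1.23])]
 t9.4 [ 0.6406 -0.2542  0.36  ] gap0.0199 F [-0.5 -0.6 -0.7] M [-0.02  0.19 -0.06] j6 1.23
398 189
```

View pics/hs2.png

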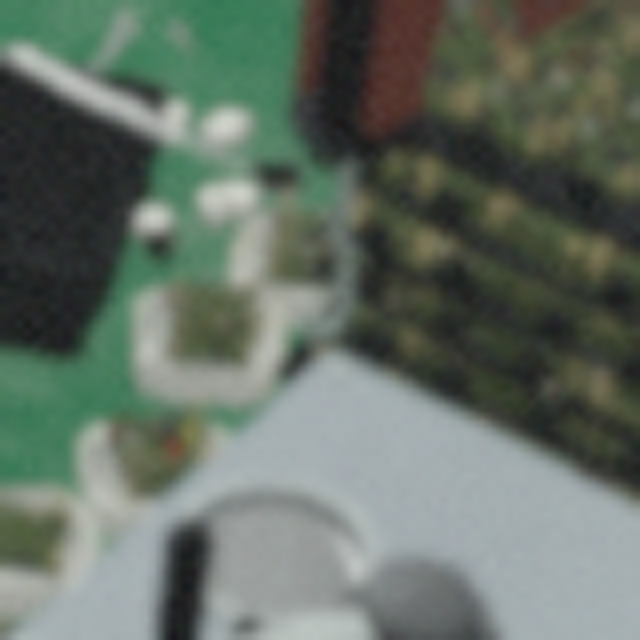

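```bash
python3 - <<'E'
from h import *
b=np.array([.6254,-.2528]);th=1.48-np.pi;n=b-.0155*hx(th)
mz(n,.15,speed=.15);mz(n,.088,speed=.06);st("down")
mz(b,.088,speed=.03);st("slid")
mz(b,.125,speed=.04);st("lift1")
mz(b,.25,speed=.12);st("lift")
for n in("scene","top"):
    g=get_image(n);cv2.imwrite(f"pics/{n}2.png",g["frame"])
    u,v=proj(g,[*b,.22]).astype(int);crop(g,u-40,v-40,u+40,v+40,8,f"c_{n}.png")
E
```

```text
down t11.4 [ 0.641  -0.2543  0.1988] gap0.0197 F [-0.7 -0.8 -1.5] M [-0.03  0.12 -0.05] j6 1.23
slid t12.1 [ 0.6253 -0.2528  0.1981] gap0.0199 F [-0.9 -0.6 -1.3] M [ 0.02  0.18 -0.02] j6 1.23
lift1 t13.2 [ 0.6253 -0.2528  0.2345] gap0.0199 F [-1.   0.2 -2.5] M [-0.    0.19 -0.02] j6 1.23
lift t14.4 [ 0.6254 -0.2528  0.3591] gap0.0197 F [ 0.9 -0.3 -2.2] M [-0.01  0.13 -0.04] j6 1.23
```

View pics/c_scene.png

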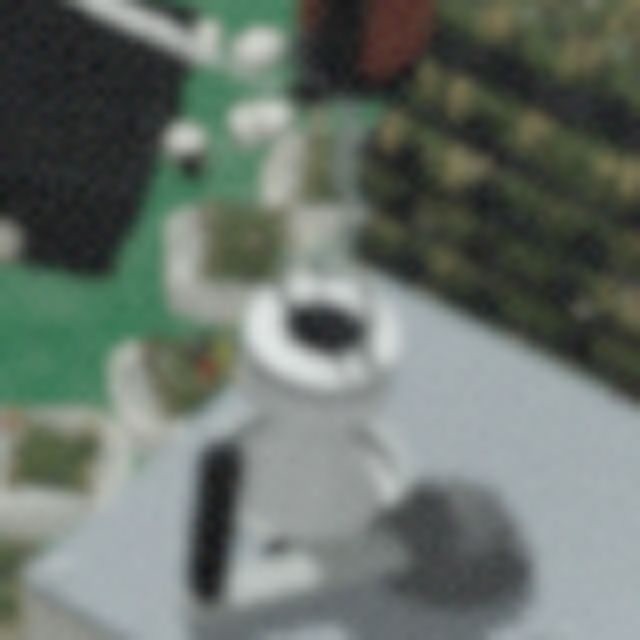

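View pics/top2.png

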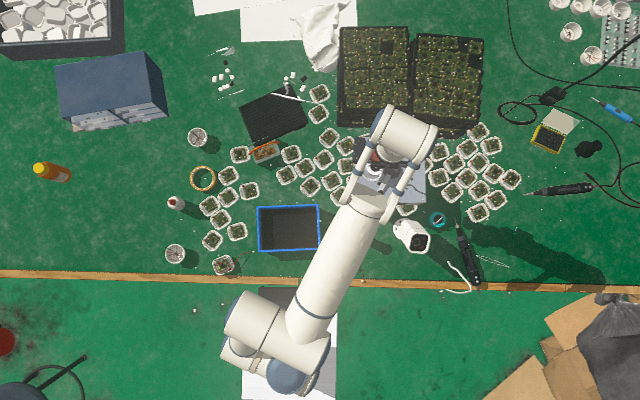

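```bash
cat >> h.py <<'E'
def binpose(g,prior=None):
    f=g["frame"].astype(int);P=cloud(g);Z=np.nan_to_num(P[...,2])
    b=((f[...,0]-f[...,2])>60)&((f[...,0]-f[...,1])>25)&(abs(P[...,0]-.44)<.2)&(abs(P[...,1]-.02)<.25)&(Z>.05)&(Z<.08)
    q=P[b][:,:2].astype(np.float32)
    v,u=np.nonzero(b); q=np.array([onz(g,a,c,.064)[:2] for a,c in zip(u,v)],np.float32)
    (c,s,a)=cv2.minAreaRect(q*1000); 
    if s[0]>s[1]: a+=90;
    a=(a+90)%180-90
    print("bin",c,s,a,len(q))
    return np.array(c)/1000,np.radians(a)
def slot(c,a,dx,dy): 
    return c+np.array([dx*np.cos(a)-dy*np.sin(a),dx*np.sin(a)+dy*np.cos(a)])
def place(p,th):
    s=state()["ee_pos"]
    move_l([p[0],p[1],.25+DZ],speed=.2,orientation=down(th)); hold(.3)
    mz(p,.10,speed=.15); hold(.3); mz(p,.078,speed=.04); mz(p,.0585,speed=.05); st("set")
    n=p-.0165*hx(th); mz(n,.0585,speed=.04); st("unhooked")
    mz(n,.10,speed=.06); mz(n,.25,speed=.2); st("away")
E
python3 - <<'E'
from h import *
g=get_image("top");c,a=binpose(g)
p=slot(c,a,.033,.045);print(p)
place(p,1.48-np.pi)
for n in("scene","top"):
    g=get_image(n)
    u,v=proj(g,[*p,.06]).astype(int);crop(g,u-40,v-40,u+40,v+40,8,f"pl_{n}.png")
E
```

```text
bin (433.43292236328125, 14.622055053710938) (154.46324157714844, 209.56077575683594) 4.022208213806152 475
[0.4631952  0.06182594]
set t19.4 [0.4631 0.0618 0.1683] gap0.0201 F [ 0.1  0.3 -0.7] M [-0.05  0.13  0.01] j6 1.72
unhooked t20.0 [0.4797 0.0603 0.1683] gap0.0199 F [ 0.9 -0.2 -2.4] M [-0.01  0.15 -0.02] j6 1.72
away t21.7 [0.4796 0.0603 0.3587] gap0.0196 F [ 0.1 -0.7 -2. ] M [-0.05  0.16 -0.05] j6 1.72
```

View pics/pl_scene.png

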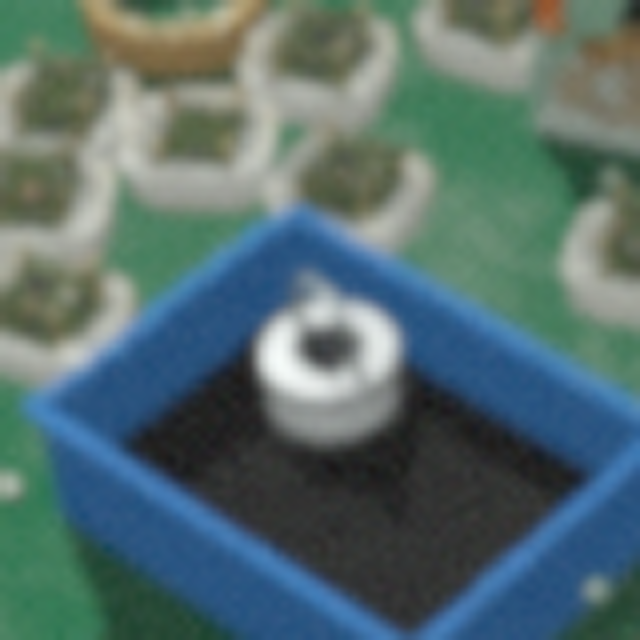

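View pics/pl_top.png

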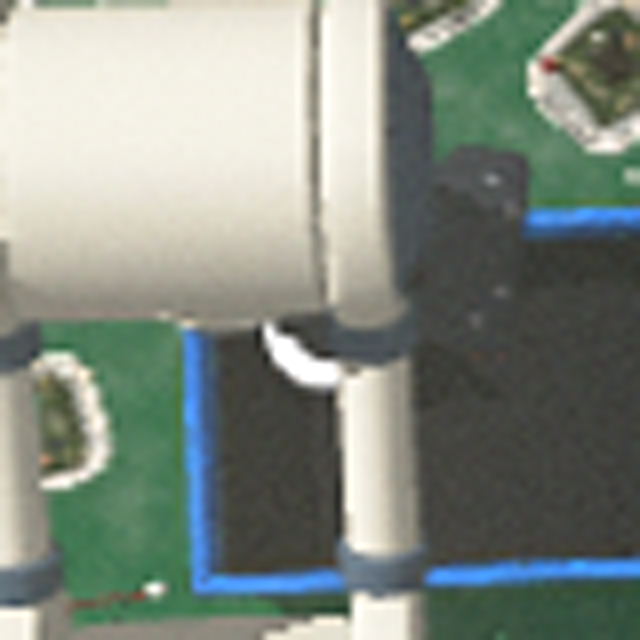

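```bash
cat >> h.py <<'E'
M=np.array([.628,-.3148]); B0=np.radians(152.0); R=.095; BACK=np.radians(6.7)
def stroke(end=1.42,look=None,zo=.170):
    def P(v):  # hook position for lever value v
        b=B0+v; pos=M+R*np.array([np.cos(b-BACK),np.sin(b-BACK)])
        th=b-BACK+np.pi/2; th=(th+np.pi)%(2*np.pi)-np.pi
        return pos,th
    p,th=P(-.13); move_to([*p,.255+DZ],down(th)); mz(p,zo,speed=.12)
    for v in list(np.linspace(.0,1.3,9))+[1.36,end]:
        p,th=P(v); mz(p,zo,th,speed=.10)
        F=state()["ft_force"][:2]; t=np.array([np.cos(th),np.sin(th)]); print("v%.2f Ft %.1f Fr %.1f"%(v,F@t,F@[t[1],-t[0]]),end="; ")
    hold(.15); st("stop")
    if look: g=get_image("scene");u,v=proj(g,[*p,.2]).astype(int);crop(g,u-45,v-45,u+45,v+35,7,look)
    mz(p,.255,speed=.15); hold(.2)
E
python3 - <<'E'
from h import *
mz((.48,.0603),.26)
stroke(look="lev1.png")
st()
E
```

```text
v0.00 Ft -0.2 Fr -0.3; v0.16 Ft -1.0 Fr -0.1; v0.33 Ft -1.7 Fr 0.3; v0.49 Ft -1.1 Fr 0.1; v0.65 Ft -0.6 Fr -0.2; v0.81 Ft -1.5 Fr 0.6; v0.98 Ft -1.7 Fr 0.5; v1.14 Ft -0.9 Fr 0.4; v1.30 Ft -2.1 Fr -0.7; v1.36 Ft -2.1 Fr 0.3; v1.42 Ft -2.8 Fr -0.3; stop t27.6 [ 0.5626 -0.3837  0.28  ] gap0.0200 F [-1.9  2.2 -1.6] M [0.45 0.62 0.04] j6 0.11
 t28.5 [ 0.5628 -0.3839  0.3635] gap0.0195 F [ 0.8  0.7 -0.8] M [-0.06  0.11 -0.05] j6 0.11
```

View pics/lev1.png

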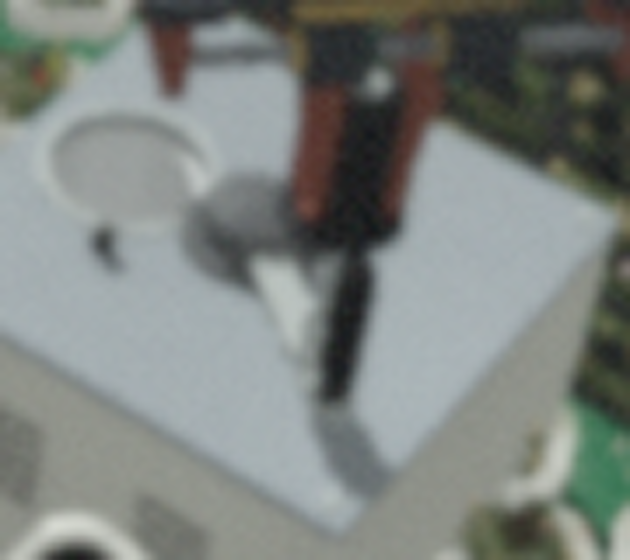

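```bash
python3 - <<'E'
from h import *
g=get_image("scene")
p,_=None,None
b=B0+1.42-BACK;c=M+R*np.array([np.cos(b),np.sin(b)])
u,v=proj(g,[*c,.2]).astype(int)
for (a,d,z) in [(336,398,.165),(333,390,.163)]:
    q=onz(g,u-45+a/7,v-45+d/7,z)[:2]-M;print(q,np.hypot(*q),np.degrees(np.arctan2(q[1],q[0]))%360-152)
# look from clear pose
p=np.array([.48,-.05]);move_to([*p,.255+DZ],down(-1.57));st()
g=get_image("top");print(bail(g));crop(g,340,130,440,210,7,"p2.png")
g=get_image("scene");crop(g,350,180,470,280,6,"p2s.png")
E
```

```text
[-0.06361647 -0.08149829] 0.10338774380977529 80.02488046114811
[-0.05935963 -0.07764368] 0.09773488166302652 80.60160542657258
 t29.9 [ 0.4802 -0.0504  0.365 ] gap0.0198 F [ 0.1 -0.5 -1.5] M [ 0.03  0.13 -0.03] j6 1.39
lid px 11 bail px 0
None
```

View pics/p2.png

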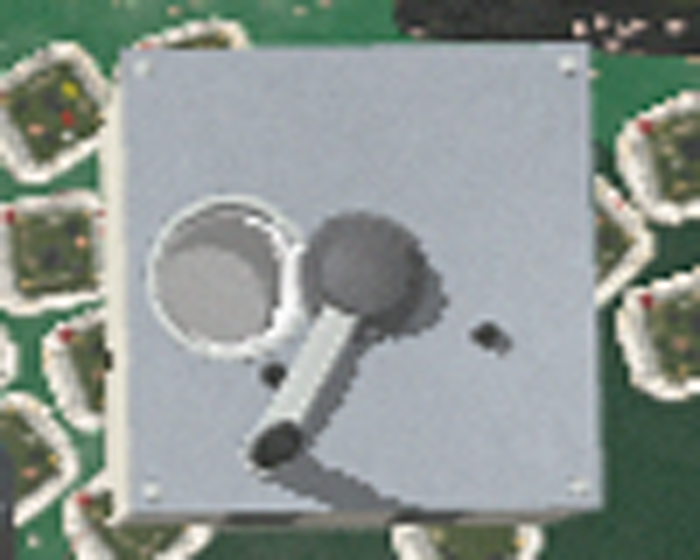

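View pics/p2s.png

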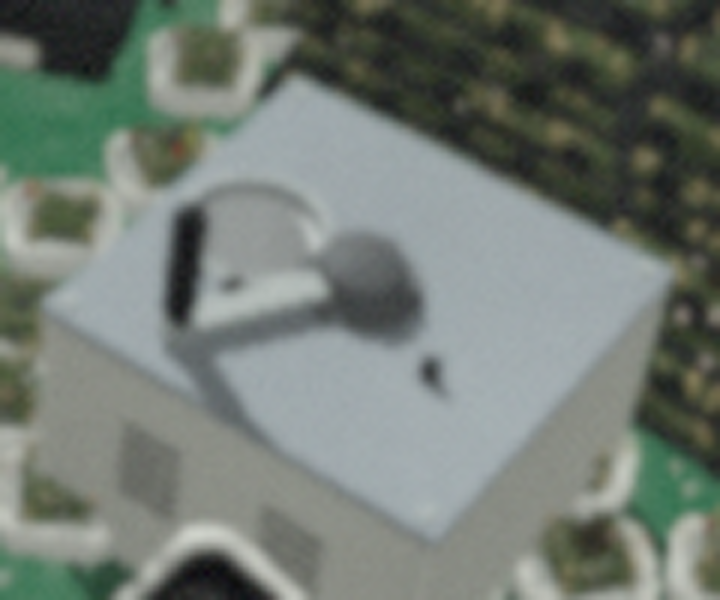

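```bash
python3 - <<'E'
from h import *
stroke(end=1.43,look="lev2.png")
p=np.array([.48,-.05]);move_to([*p,.255+DZ],down(-1.57));st()
g=get_image("top");print(bail(g));binpose(g);crop(g,340,130,440,210,7,"p3.png")
E
```

```text
v0.00 Ft -0.8 Fr -0.1; v0.16 Ft -1.0 Fr -0.5; v0.33 Ft -1.0 Fr -0.4; v0.49 Ft -1.3 Fr 0.9; v0.65 Ft -1.2 Fr 1.1; v0.81 Ft -2.0 Fr 0.2; v0.98 Ft -0.5 Fr -0.5; v1.14 Ft -0.9 Fr 0.3; v1.30 Ft -0.5 Fr 0.3; v1.36 Ft -0.9 Fr 0.2; v1.43 Ft -4.6 Fr 0.5; stop t35.1 [ 0.563  -0.384   0.2801] gap0.0197 F [-3.5  4.1 -0.5] M [ 0.73  1.02 -0.  ] j6 0.10
 t37.4 [ 0.4802 -0.0505  0.3649] gap0.0197 F [ 0.4 -0.6 -1.8] M [-0.05  0.13  0.04] j6 1.39
lid px 13 bail px 0
None
bin (432.78729248046875, 15.180320739746094) (151.95565795898438, 210.52296447753906) 3.19499135017395 281
```

View pics/p3.png

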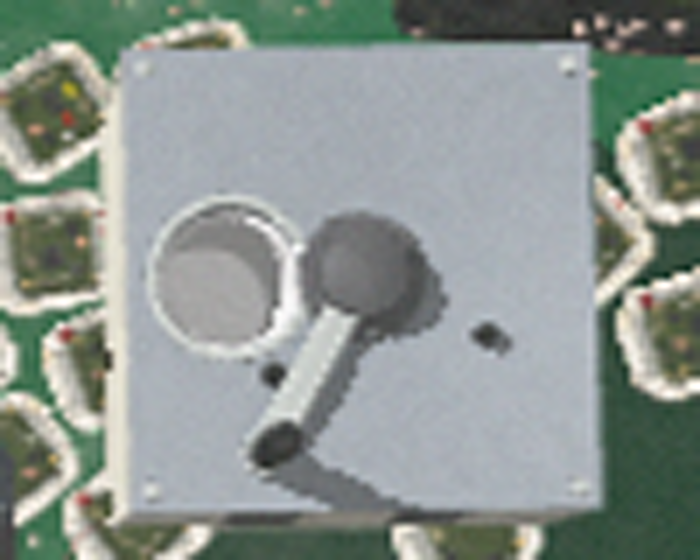

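View pics/lev2.png

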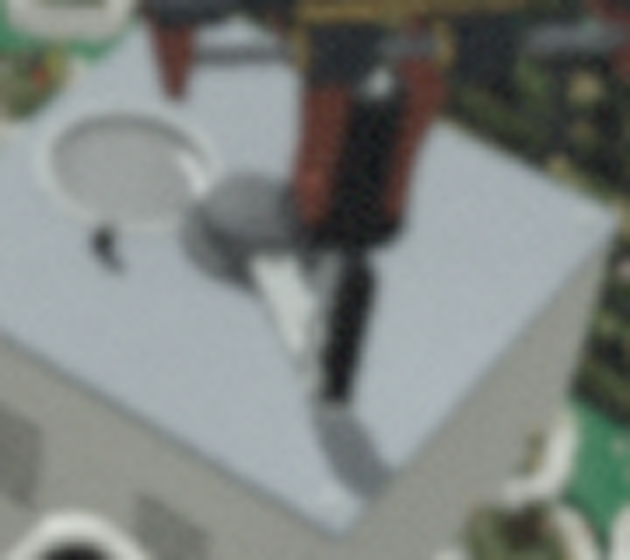

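```bash
sed -i 's|        F=state()\["ft_force"\]|        if look and abs(v-.8125)<.01: gm=get_image("scene");crop(gm,360,190,460,270,7,"mid_"+look)\n        F=state()["ft_force"]|' h.py; python3 - <<'E'
from h import *
stroke(end=1.43,look="lev3.png")
p=np.array([.48,-.05]);move_to([*p,.255+DZ],down(-1.57));st()
g=get_image("top");print(bail(g));binpose(g);crop(g,340,130,440,210,7,"p4.png")
E
```

```text
v0.00 Ft -0.5 Fr 0.2; v0.16 Ft -1.3 Fr -0.3; v0.33 Ft -0.7 Fr -0.8; v0.49 Ft -1.3 Fr -0.2; v0.65 Ft -0.7 Fr 0.3; v0.81 Ft -1.3 Fr 0.4; v0.98 Ft -1.3 Fr 0.6; v1.14 Ft -1.8 Fr -0.6; v1.30 Ft -1.2 Fr -0.0; v1.36 Ft -1.4 Fr -0.2; v1.43 Ft -4.2 Fr 1.0; stop t42.6 [ 0.563  -0.384   0.2801] gap0.0199 F [-4.8  3.3 -0.1] M [0.77 1.02 0.02] j6 0.10
 t44.9 [ 0.4802 -0.0504  0.3649] gap0.0195 F [-0.1 -0.4 -0.9] M [0.04 0.14 0.01] j6 1.39
lid px 11 bail px 0
None
bin (432.7121887207031, 15.17529296875) (151.92587280273438, 210.50485229492188) 3.144190549850464 281
```

View pics/p4.png

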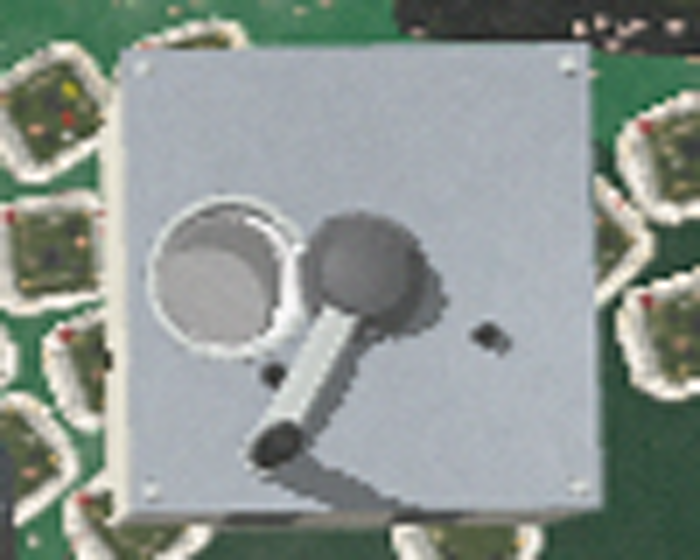

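View pics/mid_lev3.png

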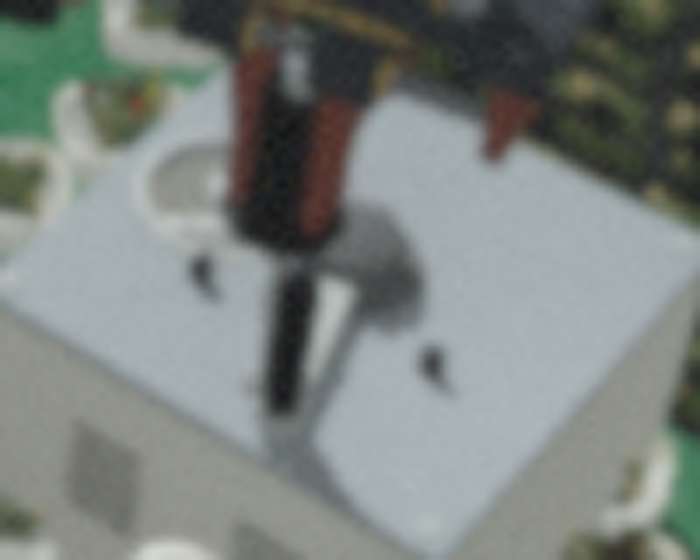

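```bash
python3 - <<'E'
from h import *
stroke(end=1.43,look="lev4.png")
p=np.array([.48,-.05]);move_to([*p,.255+DZ],down(-1.57));st()
g=get_image("top");print(bail(g));binpose(g);crop(g,340,130,440,210,7,"p5.png")
E
```

```text
v0.00 Ft 1.0 Fr -0.5; v0.16 Ft -0.4 Fr -0.6; v0.33 Ft -0.8 Fr -0.7; v0.49 Ft -1.2 Fr 0.0; v0.65 Ft -1.1 Fr 0.3; v0.81 Ft -1.7 Fr 0.1; v0.98 Ft -1.2 Fr 0.1; v1.14 Ft -2.3 Fr -0.0; v1.30 Ft -1.2 Fr 0.7; v1.36 Ft -1.4 Fr -0.8; v1.43 Ft -5.2 Fr 0.1; stop t50.1 [ 0.563  -0.384   0.2801] gap0.0201 F [-3.9  3.3 -1.7] M [0.74 1.01 0.05] j6 0.10
 t52.4 [ 0.4802 -0.0504  0.3649] gap0.0202 F [ 0.2 -0.2 -1.4] M [-0.03  0.15 -0.03] j6 1.39
lid px 163 bail px 14
(array([ 0.622547  , -0.25572905], dtype=float32), np.float32(0.2762164), np.float32(0.03459833), 14)
bin (430.2236022949219, 16.260574340820312) (150.90574645996094, 212.1783905029297) 1.489583969116211 280
```

View pics/p5.png

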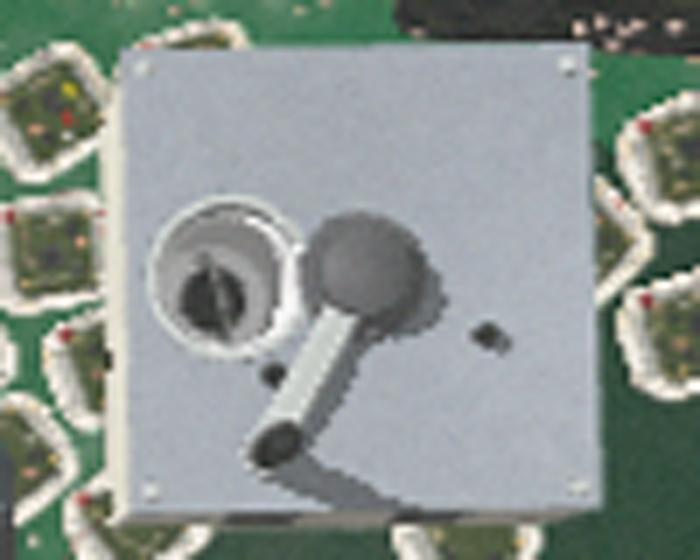

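```bash
python3 - <<'E'
from h import *
g=get_image("top")
f=g["frame"];k=(f.max(2)<85);m=np.zeros_like(k);m[160:182,360:380]=1;k&=m.astype(bool)
v,u=np.nonzero(k);print(len(u),u.min(),u.max(),v.min(),v.max(),onz(g,(u.min()+u.max())/2,(v.min()+v.max())/2,.08),onz(g,u.mean(),v.mean(),.08))
P=cloud(g);Z=np.nan_to_num(P[...,2])
for v in range(162,180): print(v,' '.join('%3d'%(1000*Z[v,u]) for u in range(361,382)))
E
```

```text
49 366 374 169 177 [ 0.62284391 -0.25620864  0.08      ] [ 0.62378928 -0.25536989  0.08      ]
162 147 149 150 146 149 146 137 124 116 108 116 118 121 129 134 140 146 146 144 156   0
163 143 153 153 146 136 136 106  99  91  93 102  93  98 111 111 125 133 142 144 152 154
164 144 151 154 142 129  99  84  78  75  71  72  75  83  87 100 110 123 129 145 141 144
165 144 155 131 150  78  52  81  77  85  82  73  78  69  69  91  92 111 121 132 139  83
166 158 147 141  61  43  79  77  85 102  75  81  85  82  75  72  87  94 108 130 139 155
167 151 155 149  72  78  78   0  88 102 112  86  78  79  85  89  73  87  95 107 123 148
168 152 158  73  76  80   0  88  75  77 111  85  77  82  77  70  79  78  94 108 127 139
169 150 147  78  77  82  78  79  86  83 104  81  80  71  79  78  79  64  87 104 115 130
170 159 152  77  73  82  80  79  87  79 112 112  82  76  86  86  81  83  85  93 119 136
171 156 152  88  82  73  79  84  80  79  79 112  88  79  82  81  82  71  76  96 115 137
172 150 154 141  84  81  83  80  76  77  83 110  79  85   0  76  91  83  67  94 110 143
173 147 158 144  82  74  80  74  80  79  81 108  79  82  78  81  84  76  72  84 118 142
174 152 157 156  79  88  78  77  84  83  81 117 108  76  89  80  82  78  61  94 133 138
175 161 157 157 141  76  85  85  69  79  84  86 111  81  82  75  79  76  72 109 143 150
176 149 153 147 149 147  81  87  78  77  88  74 106  73  77  83  85  48  78 143 152 158
177 150 149 156 152 155 141  86  82  78  84  80 107  80  79  83  81  58 146 150 151 152
178 152 146 148 151 153 152 156 144  82  76  91 100  80  74  74  62 142 153 159 156 149
179 150 149 155 149 143 156 155 158 157 140 136 138 140 144 140 155 153 155 151 155 147
```

```bash
python3 - <<'E'
from h import *
g=get_image("top");P=cloud(g)
print(np.nanmax(P[30:132,340:480,2]),np.nanmedian(P[115:125,345:400],axis=(0,1)))
b=onz(g,370.7,172.,.110)[:2];print(b)
b=(b+[.6228,-.2558])/2;th=.262;n=b-.0155*hx(th);print(b,n)
move_to([*n,.25+DZ],down(th)); 
mz(n,.15,speed=.15);mz(n,.088,speed=.06);st("down")
mz(b,.088,speed=.03);st("slid")
mz(b,.125,speed=.04);st("lift1")
mz(b,.25,speed=.12);st("lift")
for n in("scene",):
    g=get_image(n)
    u,v=proj(g,[*b,.22]).astype(int);crop(g,u-40,v-40,u+40,v+40,8,f"c2_{n}.png")
g=get_image("top");c,a=binpose(g);crop(g,230,190,340,270,7,"bin2.png")
E
```

```text
0.25120549634656697 [ 0.79218733 -0.25365802  0.14579118]
[ 0.62215617 -0.25499966]
[ 0.62247808 -0.25539983] [ 0.61846338 -0.24042878]
down t56.3 [ 0.6187 -0.2405  0.1987] gap0.0198 F [-0.3  0.  -0.3] M [-0.05  0.1   0.04] j6 -0.68
slid t57.0 [ 0.6225 -0.2555  0.1979] gap0.0197 F [-0.3  0.6 -0.6] M [-0.06  0.04 -0.07] j6 -0.70
lift1 t58.1 [ 0.6224 -0.2553  0.2345] gap0.0198 F [ 0.4 -0.3 -2.9] M [-0.1   0.01  0.  ] j6 -0.70
lift t59.2 [ 0.6225 -0.2554  0.3591] gap0.0198 F [-0.6  0.7 -2.3] M [-0.03  0.05 -0.03] j6 -0.70
bin (433.4562683105469, 14.647598266601562) (154.37142944335938, 209.5997772216797) 3.9868292808532715 478
```

View pics/c2_scene.png

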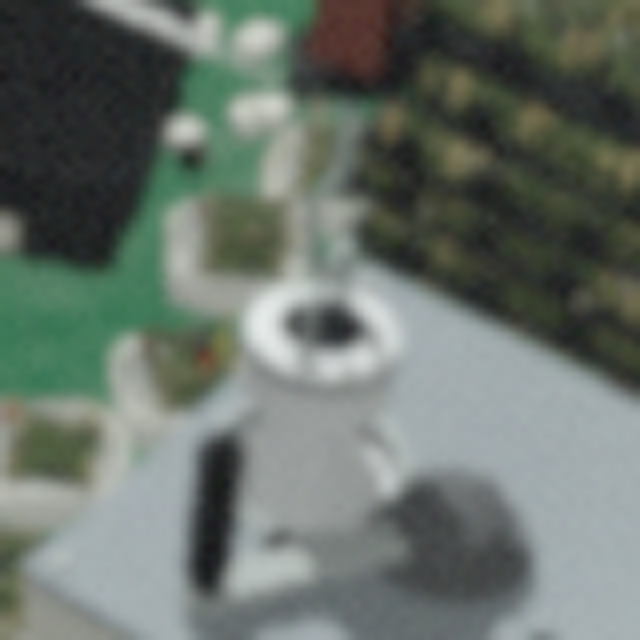

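View pics/bin2.png

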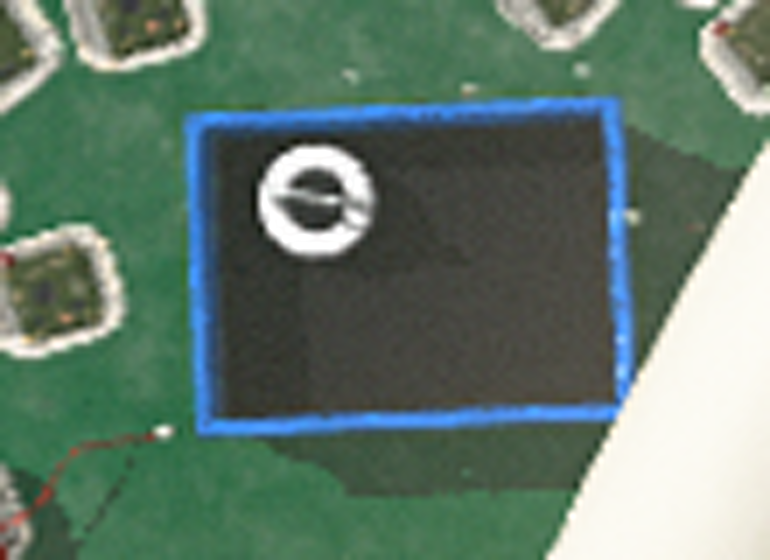

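```bash
python3 - <<'E'
from h import *
c=np.array([.4335,.0147]);a=np.radians(4)
p=slot(c,a,-.022,-.045);print(p)
place(p,.262)
stroke(end=1.43,look="lev5.png")
q=np.array([.45,-.21]);move_to([*q,.255+DZ],down(0));st()
g=get_image("top");print(bail(g));binpose(g);cv2.imwrite("pics/top5.png",g["frame"]);crop(g,340,130,440,210,7,"p6.png");crop(g,230,190,340,270,7,"bin3.png")
g=get_image("scene");crop(g,230,190,340,270,7,"bin3s.png")
E
```

```text
[ 0.41469263 -0.03172502]
set t64.0 [ 0.4146 -0.0317  0.1683] gap0.0197 F [-0.7 -1.2 -1.4] M [-0.1   0.04  0.05] j6 -0.42
unhooked t64.6 [ 0.4104 -0.0156  0.1686] gap0.0197 F [ 0.9 -0.5 -1.5] M [-0.03  0.06 -0.02] j6 -0.38
away t66.3 [ 0.4104 -0.0158  0.3588] gap0.0196 F [-0.6 -0.7 -1.2] M [-0.03  0.06 -0.06] j6 -0.38
v0.00 Ft -0.7 Fr -0.4; v0.16 Ft 0.6 Fr -0.1; v0.33 Ft 0.1 Fr 0.7; v0.49 Ft 0.1 Fr 1.4; v0.65 Ft -0.8 Fr 0.6; v0.81 Ft -0.8 Fr -0.3; v0.98 Ft -1.8 Fr -0.4; v1.14 Ft -1.5 Fr 0.2; v1.30 Ft -2.2 Fr -0.1; v1.36 Ft -1.7 Fr 0.4; v1.43 Ft -4.5 Fr -0.8; stop t72.5 [ 0.563  -0.384   0.2801] gap0.0198 F [-5.2  3.5 -0.7] M [0.75 0.97 0.01] j6 0.10
 t74.3 [ 0.4503 -0.2104  0.3649] gap0.0200 F [ 0.3 -0.4 -1.8] M [-0.07  0.03  0.02] j6 -0.50
lid px 15 bail px 0
None
bin (433.38189697265625, 14.62640380859375) (154.5507049560547, 209.57371520996094) 4.010502338409424 486
```

View pics/top5.png

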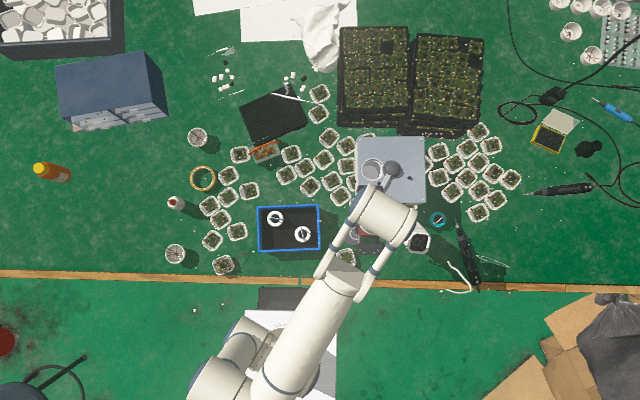

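View pics/bin3s.png

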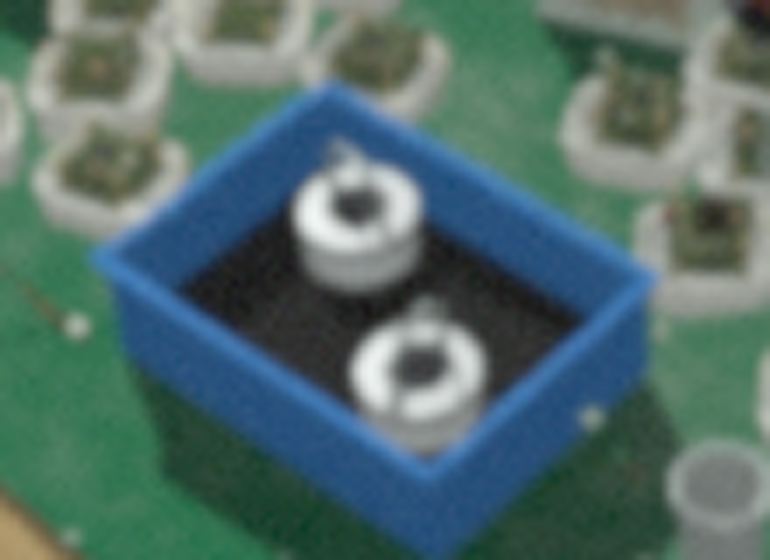

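View pics/p6.png

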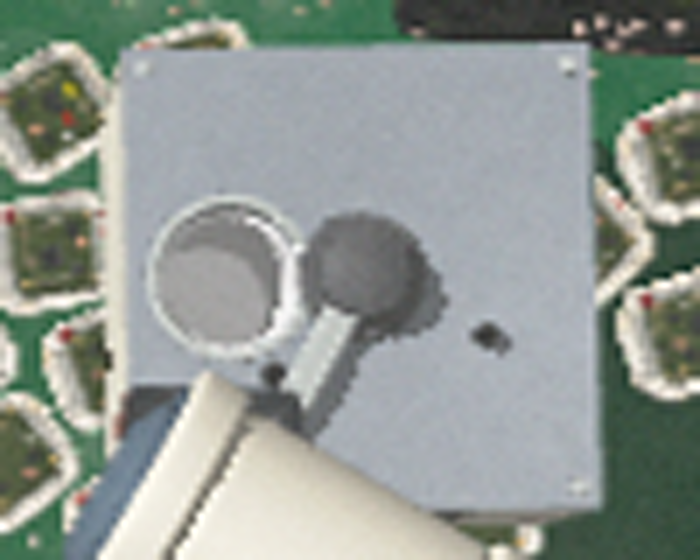

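```bash
python3 - <<'E'
from h import *
X,Y=.4187,-.2102
mz((X,Y),.19,th=0);hold(.3)
g=get_image("scene");u,v=proj(g,[X,Y,.14]).astype(int);crop(g,u-40,v-45,u+40,v+35,8,"ret.png");print(proj(g,[X,Y,.19]),u-40,v-45)
E
```

```text
[333.42392335 238.76072765] 293 206
```

View pics/ret.png

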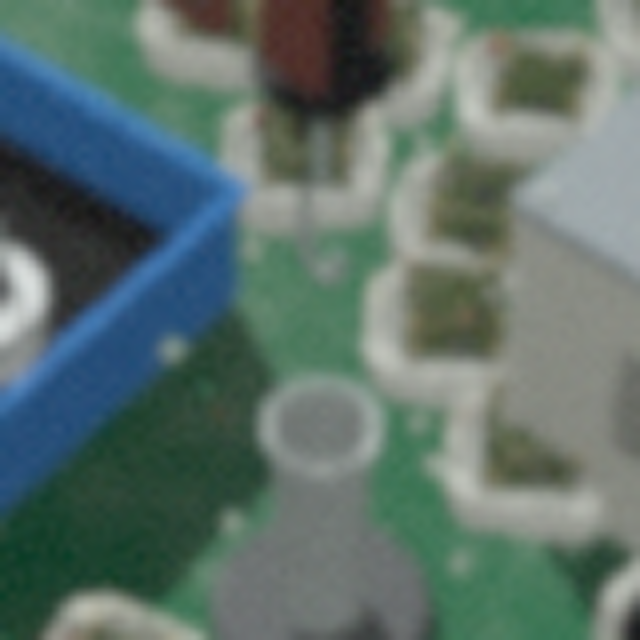

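Hook is as it was, above the stand mouth (bowl at crop 325,272; mouth at 322,428). Lowering it in.

```bash
python3 - <<'E'
from h import *
X,Y=.4187,-.2102
mz((X,Y),.12,speed=.1);mz((X,Y),.06,speed=.06);st();mz((X,Y),.020,speed=.05);st("in")
gripper_open();hold(.3);st("open")
move_l([X,Y,.30],speed=.12)
move_to([.40,-.02,.36],down(0))
movej([1.078,0.091,1.231,0,1.82,-.057]);st()
for n in("scene","top"):
    g=get_image(n);cv2.imwrite(f"pics/fin_{n}.png",g["frame"])
    if n=="scene": crop(g,230,180,470,340,3,"fin_c.png")
    else:
        binpose(g);P=cloud(g);f=g["frame"]
        k=(f.min(2)>170);k[:226]=0;k[242:]=0;k[:,:350]=0;k[:,364:]=0
        v,u=np.nonzero(k);print(onz(g,u.mean(),v.mean(),.174),[P[b,a,2] for a,b in zip(u,v)])
        Z=P[...,2];k=(Z>.2)&(Z<.25)&(np.hypot(P[...,0]-.543,P[...,1]+.268)<.03);print("knob",np.median(P[k],0))
        print("camera px z",P[235,410])
E
```

```text
t77.4 [ 0.4189 -0.2103  0.1706] gap0.0200 F [-0.7 -0.1 -1.3] M [-0.08  0.   -0.02] j6 -0.54
in t78.4 [ 0.4189 -0.2103  0.1304] gap0.0202 F [ 0.6  0.4 -0.3] M [-0.07  0.05  0.02] j6 -0.54
open t79.8 [ 0.4187 -0.2102  0.13  ] gap0.0879 F [ 0.2  0.6 -0.2] M [-0.05  0.07  0.02] j6 -0.54
 t84.3 [0.2544 0.5432 0.2311] gap0.0876 F [-0.4 -0.1  0.4] M [ 0.01 -0.03  0.03] j6 -0.06
bin (433.3585205078125, 14.616828918457031) (154.6123809814453, 209.56077575683594) 4.022207736968994 491
[ 0.41799259 -0.2103984   0.174     ] [np.float64(0.18247436998820296), np.float64(0.1853277297013167), np.float64(0.1761292738253097), np.float64(0.18463557214721782), np.float64(0.1797852140387193), np.float64(0.18114656894836387), np.float64(0.1724957972511035), np.float64(0.17916093759488066), np.float64(0.17879434402432196)]
knob [ 0.54240273 -0.26873623  0.23257798]
camera px z [ 0.41643473 -0.36774806  0.20787288]
```

View pics/fin_top.png

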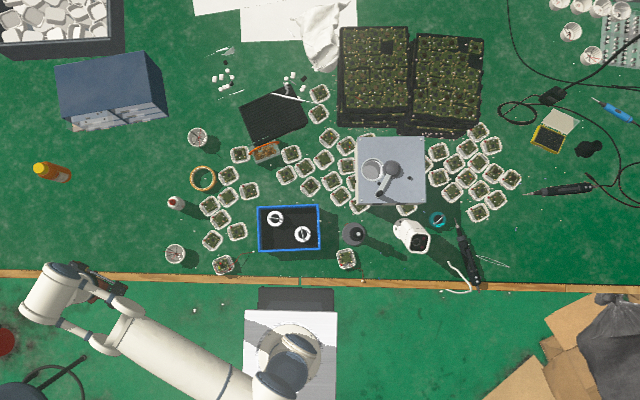

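View pics/fin_c.png

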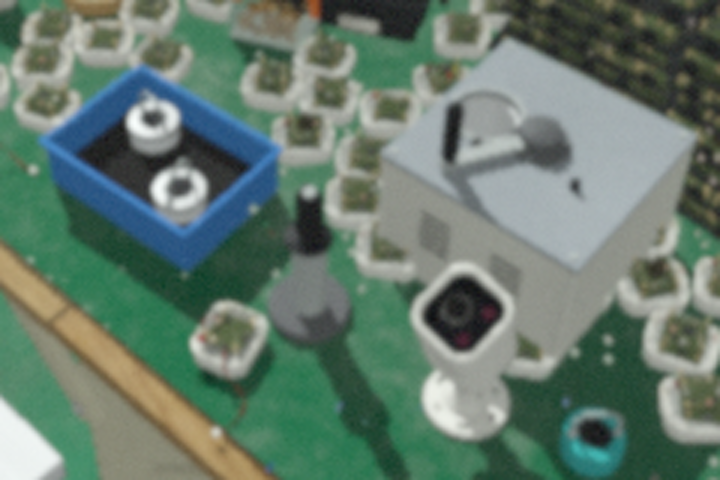

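```bash
python3 -c "
from bench import *
print(job_done())"
```

```text
the job is handed in; nothing more can be done
None
```

I unloaded the magazine and handed the job in at about 84 s of robot time. No verdict was reported.

- **Carriers:** Two of the five tubes held a carrier: the one under the port at the start, and the one that arrived after the fourth lever stroke. I drew both out with the hook by their bails and stood them on the pad. Nothing but the hook touched them.
- **Lever:** I made five strokes to the stop, pushing the lever's grip with the hook. The fifth was a check, because the force at the end of the first stroke (2.8 N) did not rise as clearly as on the others (4.2 to 5.2 N). A picture had put the lever at about 80° on that first stroke, which is its stop. The tube under the port after the fifth stroke was empty. I counted the tubes by strokes and did not measure the turntable's angle.
- **Last checks:**
  - Both carriers are upright in the bin, and the bin has not moved. Its outline measured about 10 mm too large (155 by 210 mm instead of 144 by 200 mm), so I trusted its centre only to a few millimetres.
  - The hook is in its stand, its handle within about 1.5 mm of its starting position and looking as it did at the start. Depth readings put the handle's top at 172 to 185 mm, mostly about 180, against the nominal 174 mm; I judged that to be noise and took the hook as seated.
  - The lever is at rest.
  - The bullet camera, flux bottle and turquoise look-alike stand where they were; only the camera's position was re-measured, the other two were checked by eye.
  - The arm is back at its start pose, touching nothing.

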